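# Lay the marking square against the board edge

## Task

Three aluminium marking squares hang on the slanted stand. Take the one whose blade reaches right across the wooden board, leaving the other two and everything else where they are, and set it down without dropping it: blade flat on the board, fence flush against the board's far long edge (the one away from the robot), and either long edge of the blade on the pencil line, ready to mark along it. Then let go.

Things in the scene. Friction and masses are not known exactly. Their poses are not given: they have to be found in the camera images.
- square_long: T-shaped aluminium square, blade 155 long x 36 wide x 4 thick, fence 80 wide x 14 thick. Origin: middle of the fence's inner face at the blade's underside; -x along the blade to its tip, +y along the fence, +z up. A rib 14 wide runs along the blade's middle from x = -18, its top at z = 32. 0.2 kg, balances at x = -65. The only one to reach across the board. At first it slopes 35 degrees
- square_mid: the same kind of square with a blade 120 long: too short. Same origin and axes as the long one
- square_short: the same kind of square with a blade 90 long: too short. Same origin and axes
- square_long_fence_a (a point): on the long square: point on the fence's inner face, at the height of the blade's underside, 37 from its origin toward +y. The inner face is flat and reaches 14 below the blade's underside, to hook over an edge
- square_long_fence_b (a point): the same, 37 toward -y
- square_long_tip (a point): on the long square: middle of the blade's tip, at its underside
- stand: fixed plywood stand, 310 wide; a 16 thick panel 180 long slopes at 35 degrees, low side (-x of the stand) towards the robot, top edge 120 above the table. The squares lie on the panel side by side, 100 between ribs, in any order, blades pointing down the slope, fences hooked over its top edge. Origin: centre of its underside; +y along its width
- board: light wooden board lying fixed on the table: 140 wide (x) x 300 long (y) x 22 thick, held at its short ends by low dark steel clamps up to 37 above the table and covering 17 of each end. Origin: centre of its underside; its far long edge is at +70 along its x
- mark: dark pencil line 3 wide drawn on the board's top, square across it from edge to edge. Origin: where the line's middle meets the board's far long edge, on the top surface (22 above the table); -x runs along the line toward the robot, +y along the edge, +z up. Axes parallel to the board's
- phone: black phone, 150 x 72 x 9, lying on the table: leave alone. Origin: centre of its underside
- tin: round dark tin, 68 across and 40 high: leave alone. Origin: centre of its underside
- grinder: white electric coffee grinder, upright, 94 across and 165 high: leave alone. Origin: centre of its underside
Things that resemble listed ones, but are neither listed nor needed, are in the scene too. Leave any purple look-alike of the square_long alone.

How it is judged (in metres and radians):
On the way, in this order (a step that is already met when the one before it is completed fails the run):
1. the long square is held clear of the stand (contact force between square_long and the fingers above 0.5 N and contact force between square_long and stand below 0.01 N and distance of square_long from where it was at the start of the episode above 0.04 m), for 0.2 s.
2. it is set down on the board while the fingers still touch it (not dropped) (contact force between square_long and the fingers above 0.3 N and contact force between square_long and board above 0.1 N and angle between square_long's own z axis and vertical below 0.15 rad), for 0.1 s.
At the end, for the whole second after the job is handed in: The long square lies still and released with its blade flat on the board (within 3 mm), both ends of its fence's inner face within 2 mm of the board's far edge (3 mm allowed the pressing way), and one long edge of the blade, left or right, within 4 mm of the middle of the pencil line (x of square_long_fence_a in the frame of mark between -0.003 and 0.002 m and x of square_long_fence_b in the frame of mark between -0.003 and 0.002 m and z of square_long in the frame of mark between -0.003 and 0.003 m and z of square_long_tip in the frame of mark between -0.003 and 0.003 m and (y of square_long in the frame of mark between 0.014 and 0.022 m or y of square_long in the frame of mark between -0.022 and -0.014 m) and linear speed of square_long below 0.01 m/s and contact force between square_long and the fingers below 0.1 N); the robot touches nothing.
It fails at once if the middle square is moved more than 15 mm (distance of square_mid from where it was at the start of the episode above 0.015 m).
It fails at once if the short square is moved more than 15 mm (distance of square_short from where it was at the start of the episode above 0.015 m).
It fails at once if the phone is moved more than 20 mm (distance of phone from where it was at the start of the episode above 0.02 m).
It fails at once if the tin is moved more than 20 mm (distance of tin from where it was at the start of the episode above 0.02 m).
It fails at once if the grinder is moved more than 20 mm (distance of grinder from where it was at the start of the episode above 0.02 m).
It also fails if it takes over 32 s, if anything falls off the work surface, if the arm or the gripper's body presses on something with over 40 N, if the wrist force passes 120 N, or if a joint passes its speed limit or range.

## Robot

A 6-joint arm with a two-finger parallel gripper is mounted at the origin on the work surface. World frame = base frame: x ahead of the robot, y to its left, z up, the work surface at z = 0. Lengths are in m, angles in degrees, forces in N, time in s.
With the tool pointing down it reaches from about 0.15 to 0.775 m from the base axis. Payload 6.1 kg.
Tool frame: the origin (TCP) lies midway between the tips of the shut fingers; the grasp point (between the pads) lies 19 mm behind it; z points along the fingers, y is the direction in which the jaws open and shut (so a half turn about z gives the same grasp; the last joint's range is limited). The gripper opens to 85 mm and grips with 20 to 120 N. Pads are 22 mm wide; open, the fingers measure 114 mm over their backs; the gripper's body (76 mm by 85 mm) begins 54 mm behind the grasp point. The pads swing forward as they close: fully open they stand 13 mm farther back than shut.
Start: joints at [74.026, 7.208, -2.269, 80.523, 0, 90], TCP at [0.144, 0.505, 0.231] pointing down, gripper open.
Joint ranges: [-155.77, 155.77], [-54.66, 111.73], [-72.52, 77.12], [-102.08, 115.82], [-83.92, 84.16], [-180, 180]. Speed limits (degrees/s): [136.94, 136.94, 172.46, 180, 180, 180].

## Interface

Orientations are given as [roll, pitch, yaw] about the fixed x, y, z axes, in that order (R = Rz(yaw) Ry(pitch) Rx(roll)).
In Python, from cell import state, snapshot, ticket gives the robot as it stands.
- The arm moves only by the tool servo_tool, never from a script. Its argument "rows" is a list that holds one entry, the list of rows, each a list of 5 numbers: the shift along the tool's x, y, z in mm, then the turn about the tool's z in rad, then the finger opening in mm, from 0 to 85.4. In form: [[[x, y, z, yaw, fingers], ...]]. A call has 1 to 5 rows; each row shifts and turns the pose as measured when the row begins, along the tool's axes as they then stand; what a row does not reach is not made up. A row lasts 1/8 s, in which the tool goes at most 62.5 mm and 10.7 degrees, less where a joint would pass 70% of its speed; a pose out of reach is approached as far as the arm can. A call is refused whole if a number of a shift passes 62.5 or a number of a turn 0.188, either way. A call with a gripper value outside its range is refused whole. The fingers move at their own pace and stop on an object; "newtons" is the grip in N (left out, the last holds). Time passes only in rows, so rows that do not move let the fingers close. It gives the time, the measured TCP pose, the force and the opening at its end, in the units of the state.
- state(): the state, without advancing time (a new reading comes with each control period).
- snapshot(name): name is "side" or "top"; returns a dict with "pixels" (480x640x3 uint8, blue, green, red), "camera_matrix" (3x3 intrinsics, pixels), "rvec" (rotation vector, rad) and "tvec" (3), from world to camera coordinates, as OpenCV has them. Camera axes: x right, y down, z forward; pixel columns grow to the right and rows downward; lengths in m; the calibration is good to about 2 mm. A picture is of the moment at which its call begins. There is no depth.
- ticket.close_job(): hands the job in, once; it reports no verdict.
The state is a dict: "t": time; "q": joint angles; "qvel": joint speeds; "joint_torque": joint torques, N m; "tcp_pos": TCP position; "orientation": TCP orientation; "contact_force": force on the tool from outside, world axes, zero at the start; "ft_torque": the same for the moment, N m; "gripper_width": finger opening in m.
Only numpy, scipy, OpenCV 4.12 (cv2) and the standard library are available. Lean on these libraries where they do the work, as an engineer would, in place of code of your own. Each camera call takes 0.05 s, during which the arm holds its last target. There are 200 camera calls.

## Working session

There is one attempt and no reset: what is moved stays moved. The work goes in short steps, Python scripts to look and compute and a tool call to move; the robot and the scene stay as the last step left them, time stands still between calls to the robot, and variables do not carry over. Pictures are saved under pics/ and viewed, about 8 in all and at most 12, crops included, and the job is handed in when it is done.

Besides the shell and the picture viewer there is one more tool, called as a command line: name --argument value ..., lists and objects as JSON in quotes. servo_tool: Moves the arm, as the interface text tells. Its arguments: {"type":"object","properties":{"rows":{"type":"array"},"newtons":{"type":"number"}},"required":["rows"]}

```bash
mkdir -p pics; ls; python3 - <<'E'
from cell import state, snapshot
import cv2,pickle
s=state();print(s)
for n in("side","top"):
    d=snapshot(n);cv2.imwrite(f"pics/{n}0.png",d["pixels"]);pickle.dump(d,open(f"{n}0.pkl","wb"));print(n,d["camera_matrix"],d["rvec"],d["tvec"])
E
```

```text
pics
{'t': 0.0, 'q': array([ 7.40253532e+01,  7.24232127e+00, -2.32723781e+00,  8.05240551e+01,
        3.77150513e-03,  8.99999109e+01]), 'qvel': array([-0.03501757, -0.15735626, -0.06229163, -0.03284312,  0.06950207,
       -0.01067188]), 'joint_torque': array([-1.14201281e-03, -4.35914004e+01,  3.52923274e+01,  1.73551549e-02,
       -6.61215518e-05,  8.00898420e-06]), 'tcp_pos': array([0.14435338, 0.50433277, 0.2305122 ]), 'orientation': array([-1.79906386e+02, -3.77164573e-03,  1.64025436e+02]), 'contact_force': array([-0.07317864,  0.07182417,  1.26423894]), 'ft_torque': array([-0.03623541, -0.00700905, -0.02447575]), 'gripper_width': 0.08570240295278078}
side [[446.08787809   0.         314.34215301]
 [  0.         446.08787809 238.73604281]
 [  0.           0.           1.        ]] [ 2.19537258 -0.6839258   0.32985084] [-0.39345491  0.28205125  0.95603654]
top [[595.80414804   0.         314.09391508]
 [  0.         595.80414804 246.4780347 ]
 [  0.           0.           1.        ]] [ 2.15439866 -2.13807125  0.20862022] [0.03835723 0.51564535 1.44699916]
```

View pics/side0.png

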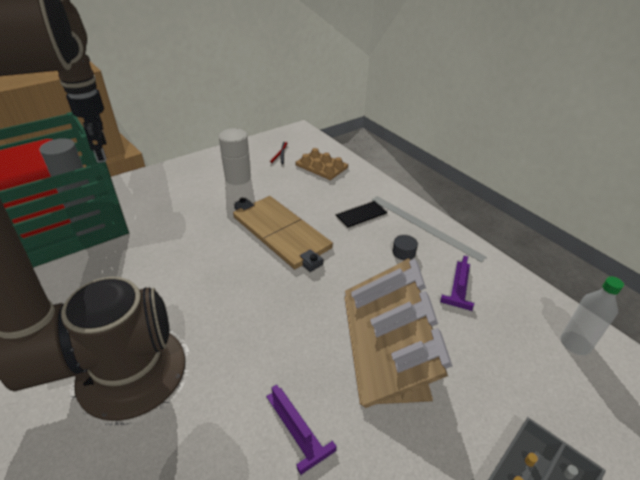

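View pics/top0.png

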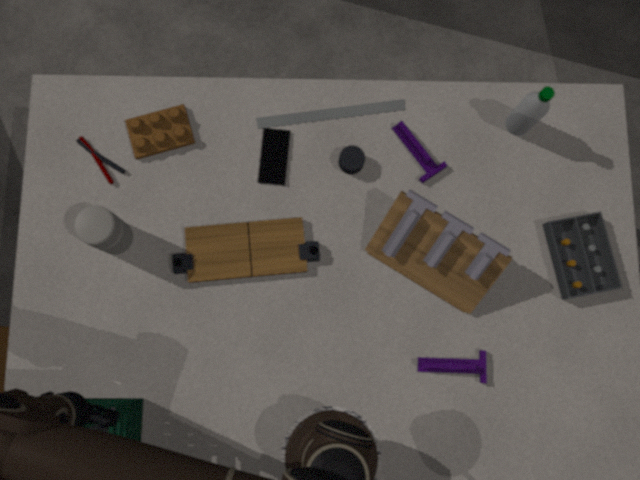

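The long square is the left one in the top view, around (408,230), and the upper one in the side view, around (385,285). The board is around (247,250) in the top view with its line at column 249. I'll enlarge both.

```bash
python3 - <<'E'
import cv2
t=cv2.imread("pics/top0.png");s=cv2.imread("pics/side0.png")
r=lambda im,x,y,w,h,k:cv2.resize(im[y:y+h,x:x+w],None,fx=k,fy=k,interpolation=cv2.INTER_CUBIC)
cv2.imwrite("pics/tb.png",r(t,170,210,160,80,5))
cv2.imwrite("pics/ts.png",r(t,360,180,160,140,5)[:600] if 0 else r(t,360,185,160,120,5))
import numpy as np
cv2.imwrite("pics/ss.png",np.hstack([r(s,340,255,100,150,4),r(s,230,190,100,150,4)]))
E
```

```text
(no output)
```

View pics/tb.png

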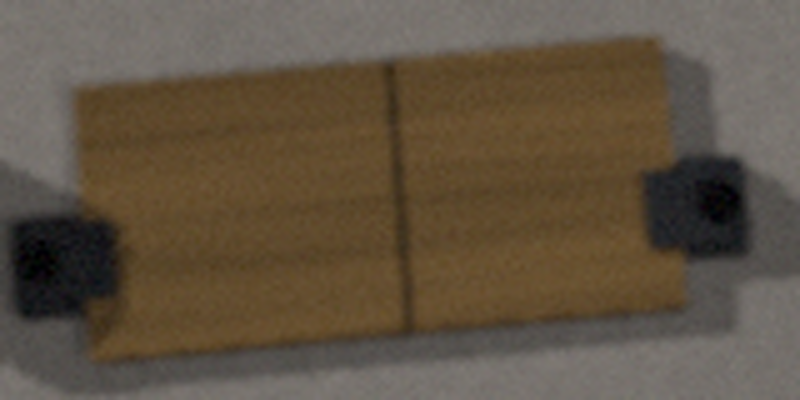

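View pics/ts.png

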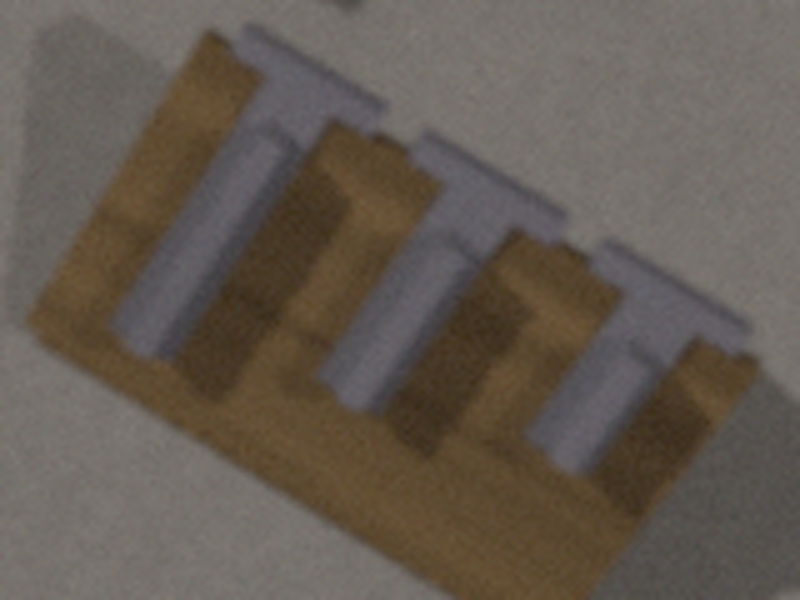

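View pics/ss.png

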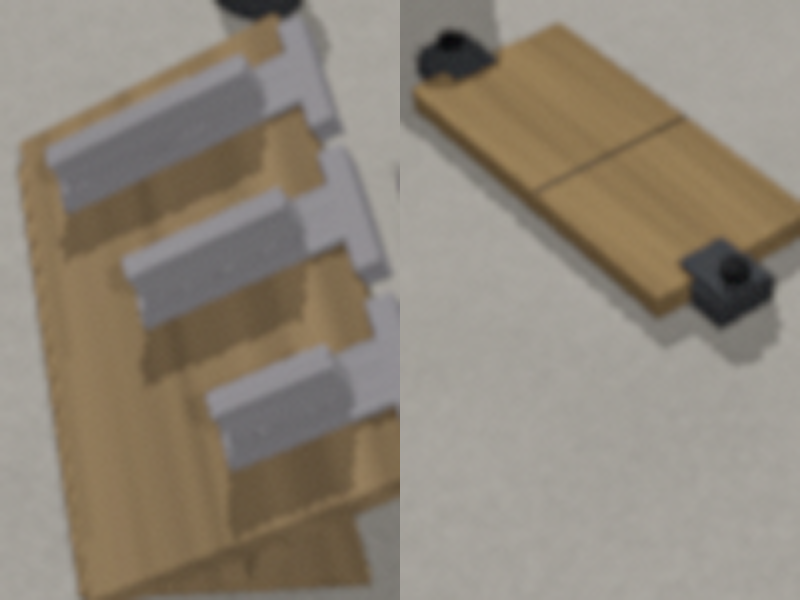

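```bash
cat > h.py <<'E'
import numpy as np,cv2,pickle
from scipy.optimize import least_squares
C={n:pickle.load(open(f"{n}0.pkl","rb")) for n in("side","top")}
def proj(n,P):
    d=C[n];return cv2.projectPoints(np.array(P,float).reshape(-1,1,3),d["rvec"],d["tvec"],d["camera_matrix"],None)[0].reshape(-1,2)
def crop(p,x,y,k): return (np.array(p,float)+.5)/k-.5+[x,y]
def T(p,P): # planar pose x,y,yaw
    c,s=np.cos(p[2]),np.sin(p[2]);P=np.array(P,float);return np.c_[p[0]+c*P[:,0]-s*P[:,1],p[1]+s*P[:,0]+c*P[:,1],P[:,2]]
def ray(n,uv,z):
    d=C[n];R=cv2.Rodrigues(d["rvec"])[0];c=-R.T@d["tvec"].ravel()
    v=R.T@np.linalg.inv(d["camera_matrix"])@np.r_[uv,1];return c+v*(z-c[2])/v[2]
E
cat > fit.py <<'E'
from h import *
z=.022
mt=crop([[75,90],[660,38],[92,360],[686,308],[390,62],[408,330]],170,210,5)
ms=crop([[158,22],[15,88],[257,300],[285,118],[140,190]],230,190,4)
def fb(p):
    b=lambda m:np.array(m)
    t=T(p,[[.07,.15,z],[.07,-.15,z],[-.07,.15,z],[-.07,-.15,z],[.07,p[3],z],[-.07,p[3],z]])
    s=T(p,[[.07,.15,z],[-.07,.15,z],[-.07,-.15,z],[.07,p[3],z],[-.07,p[3],z]])
    return t,s
def run(f,mt,ms,p0):
    for w in((1,1),(1,0),(0,1)):
        r=least_squares(lambda p:np.r_[w[0]*(proj("top",f(p)[0])-mt).ravel(),w[1]*(proj("side",f(p)[1])-ms).ravel()],p0,x_scale=.01)
        print(w,r.x.round(4),np.degrees(r.x[2]).round(2),"res",r.fun.round(1).tolist())
        if w==(1,1):R=r.x
    return R
c=ray("top",[247,250],z);print("board guess",c)
b=run(fb,mt,ms,[c[0],c[1],0.05,0]);print("mark",T(b,[[.07,b[3],z]]))
H=.12;L=.18*np.cos(np.radians(35));D=.18*np.sin(np.radians(35))
# pose: centre of top edge
mt=crop([[213,33],[32,318],[757,360]],360,185,5);ms=crop([[20,150],[85,598],[278,18]],340,255,4)
fs=lambda p:(T(p,[[0,.155,H],[-L,.155,H-D],[0,-.155,H]]),T(p,[[-L,.155,H-D],[-L,-.155,H-D],[0,.155,H]]))
c=ray("top",[455,225],H)
s=run(fs,mt,ms,[c[0],c[1],-.5])
a=np.radians(35)
def sq(P,y0): 
    P=np.array(P,float);return T(s,np.c_[np.cos(a)*P[:,0]-np.sin(a)*P[:,2],P[:,1]+y0,H+np.sin(a)*P[:,0]+np.cos(a)*P[:,2]])
rib=[[-.018,.007,.032],[-.018,-.007,.032],[-.155,.007,.032],[-.155,-.007,.032]]
q=sq(rib,.1);u=lambda n,x,y,k:((proj(n,q)-[x,y]+.5)*k-.5).round()
print("rib crop px top",u("top",360,185,5).tolist(),"side",u("side",340,255,4).tolist())
print("origin,pivot",sq([[0,0,0],[-.065,0,.028],[-.065,0,.004]],.1).round(4))
for n,uv,zz in(("grinder",[96,222],.165),("tin",[351,158],.04),("bottle",[530,110],.1)):print(n,ray("top",uv,zz).round(3))
E
python3 fit.py
```

```text
board guess [0.50812457 0.21115359 0.022     ]
(1, 1) [ 0.5105  0.2149  0.0989 -0.01  ] 5.67 res [-0.3, -0.5, 0.6, -0.2, -0.5, 0.3, 0.4, -0.1, -0.2, -0.3, 0.4, 0.5, 0.7, -0.4, -1.0, 0.0, 0.4, -0.3, 0.8, -0.7, -1.3, 0.8]
(1, 0) [ 0.5104  0.215   0.099  -0.0099] 5.67 res [-0.4, -0.5, 0.5, -0.2, -0.5, 0.3, 0.4, -0.0, -0.3, -0.3, 0.3, 0.6, 0.0, -0.0, -0.0, 0.0, 0.0, -0.0, 0.0, -0.0, -0.0, 0.0]
(0, 1) [ 0.5106  0.2146  0.0986 -0.0101] 5.65 res [-0.0, -0.0, 0.0, -0.0, -0.0, 0.0, 0.0, -0.0, -0.0, -0.0, 0.0, 0.0, 0.8, -0.4, -0.9, 0.1, 0.5, -0.3, 0.9, -0.6, -1.2, 0.9]
mark [[0.58118521 0.21189379 0.022     ]]
(1, 1) [ 0.5581 -0.2963 -0.5546] -31.78 res [-1.4, 0.0, -1.5, 0.8, 1.3, 2.5, 1.0, -2.2, 1.6, 1.1, 0.8, -1.0]
(1, 0) [ 0.5614 -0.2976 -0.5475] -31.37 res [-1.1, -0.9, -0.9, 0.1, 2.0, 0.7, 0.0, -0.0, 0.0, 0.0, 0.0, -0.0]
(0, 1) [ 0.555  -0.296  -0.5587] -32.01 res [-0.0, 0.0, -0.0, 0.0, 0.0, 0.0, 0.1, -1.9, -0.1, 1.6, -0.0, -0.6]
rib crop px top [[263.0, 134.0], [288.0, 150.0], [118.0, 356.0], [142.0, 371.0]] side [[246.0, 53.0], [251.0, 70.0], [40.0, 154.0], [43.0, 172.0]]
origin,pivot [[ 0.6108 -0.2113  0.12  ]
 [ 0.5519 -0.1748  0.1057]
 [ 0.5636 -0.182   0.086 ]]
grinder [0.546 0.544 0.165]
tin [ 0.748 -0.052  0.04 ]
bottle [ 0.861 -0.5    0.1  ]
```

```bash
cat >> fit.py <<'E'
print("--- refit")
def sqp(p,P,y0):
    P=np.array(P,float);return T(p,np.c_[np.cos(a)*P[:,0]-np.sin(a)*P[:,2],P[:,1]+y0,H+np.sin(a)*P[:,0]+np.cos(a)*P[:,2]])
mt=crop([[262,130],[447,237],[637,347]],360,185,5);ms=crop([[245,55],[285,190],[330,345]],340,255,4)
g=lambda p:(np.vstack([sqp(p,rib[:1],y) for y in(.1,0,-.1)]),)*2
s2=run(g,mt,ms,s)
im={n:cv2.resize(cv2.imread(f"pics/{n}0.png")[y:y+h,x:x+w],None,fx=k,fy=k,interpolation=cv2.INTER_CUBIC) for n,x,y,w,h,k in(("top",360,185,100,120,4),("side",340,255,100,120,4))}
off={"top":[360,185],"side":[340,255]}
def line(n,P,col):
    q=((proj(n,P)-off[n]+.5)*4-.5).round().astype(int);cv2.polylines(im[n],[q.reshape(-1,1,2)],True,col,1)
for n in im:
    for y0,Lb in((.1,.155),(0,.12)):
        R=[[-.018,.007,.032],[-.018,-.007,.032],[-Lb,-.007,.032],[-Lb,.007,.032]]
        B=[[0,.018,.004],[0,-.018,.004],[-Lb,-.018,.004],[-Lb,.018,.004]]
        F=[[0,.04,.004],[0,-.04,.004],[.014,-.04,.004],[.014,.04,.004]]
        for X,c in((R,(0,0,255)),(B,(0,255,0)),(F,(255,255,0))):line(n,sqp(s2,X,y0),c)
    line(n,T(s2,[[0,.155,H],[-L,.155,H-D],[-L,-.155,H-D],[0,-.155,H]]),(255,0,255))
cv2.imwrite("pics/ov.png",np.hstack([im["top"],im["side"]]))
print("origin,pivot",sqp(s2,[[0,0,0],[-.065,0,.028],[-.065,0,.004]],.1).round(4))
E
python3 fit.py | sed -n '/refit/,$p'
```

```text
--- refit
(1, 1) [ 0.5595 -0.2972 -0.5443] -31.18 res [0.4, 0.7, -0.1, 1.1, -1.3, 1.1, 0.5, -0.4, 0.6, -0.8, 1.4, -0.3]
(1, 0) [ 0.5622 -0.2977 -0.5304] -30.39 res [0.5, 0.3, 0.2, 0.1, -0.7, -0.4, 0.0, -0.0, 0.0, -0.0, 0.0, -0.0]
(0, 1) [ 0.5569 -0.2974 -0.5523] -31.64 res [0.0, 0.0, -0.0, 0.0, -0.0, 0.0, 0.1, -0.0, -0.2, -0.3, 0.1, 0.3]
origin,pivot [[ 0.6113 -0.2116  0.12  ]
 [ 0.552  -0.1757  0.1057]
 [ 0.5638 -0.1829  0.086 ]]
```

View pics/ov.png

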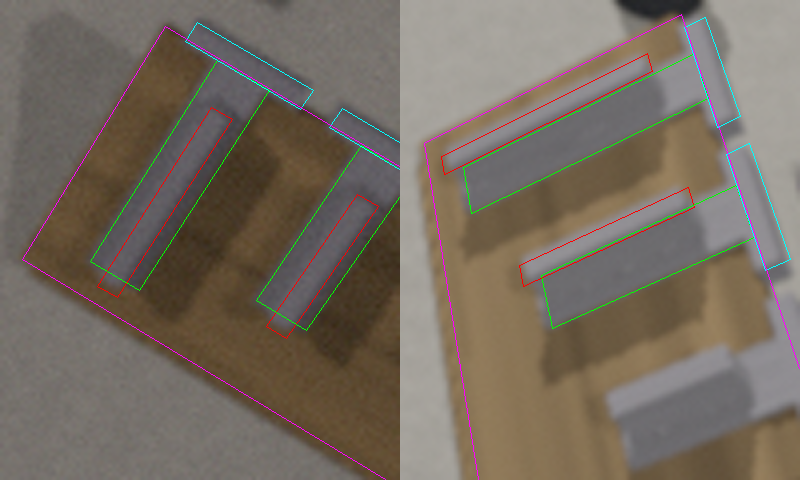

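The model outline matches both views. The long square's rib grasp point is about (0.552, -0.176), with square yaw -31°. Now I'll move towards it.

servo_tool --rows '[[[-46,-34,0,0.185,45],[-48,-30,0,0.08,45],[-50,-26,0,0,45],[-50,-26,0,0,45],[-50,-26,0,0,45]]]' --newtons 40

```text
t: 0.72
tcp_pos: [0.2975, 0.2615, 0.2281]
orientation: [-179.7, 0.1, 148.8]
contact_force: [1.9, -0.5, -0.2]
gripper_width: 0.0451
```

```bash
cat > d.py <<'E'
import sys,numpy as np
from cell import state
t=[float(v) for v in sys.argv[1:]];s=state();y=np.radians(s["orientation"][2]);p=s["tcp_pos"]
dx,dy,dz=np.array(t[:3])-p;w=t[3]
print("t",s["t"],"tcp",p.round(4),"rpy",s["orientation"].round(2),"q",s["q"].round(0),"F",s["contact_force"].round(1),"w",round(s["gripper_width"],4))
tu=(s["orientation"][2]-w+180)%360-180
print("tool mm",(1e3*np.array([dx*np.cos(y)+dy*np.sin(y),dx*np.sin(y)-dy*np.cos(y),-dz])).round(1),"turn rad",np.radians(tu).round(3))
E
python3 d.py .552 -.1757 .16 148.8
```

```text
t 0.725 tcp [0.2975 0.2615 0.2281] rpy [-1.7970e+02  6.0000e-02  1.4883e+02] q [ 41.  -7. -16.  80.  -0.  73.] F [ 1.9 -0.5 -0.2] w 0.0451
tool mm [-444.1 -242.4   68.1] turn rad 0.0
```

servo_tool --rows '[[[-50,-27,0,0,45],[-50,-27,0,0,45],[-50,-27,0,0,45],[-50,-27,0,0,45],[-50,-27,0,0,45]]]'

```text
t: 1.35
tcp_pos: [0.4439, 0.0076, 0.2284]
orientation: [-179.7, 0.1, 148.8]
contact_force: [0.3, 1.1, 0.2]
gripper_width: 0.045
```

servo_tool --rows '[[[-50,-27,0,0,45],[-50,-27,0,0,45],[-50,-27,0,0,45],[-25,-14,0,0,45],[0,0,0,0,45]]]'

```text
t: 1.98
tcp_pos: [0.547, -0.1745, 0.2256]
orientation: [-179.7, -0.2, 148.5]
contact_force: [-1.0, 0.8, -0.1]
gripper_width: 0.0453
```

```bash
python3 d.py .552 -.1757 .16 148.8
```

```text
t 1.975 tcp [ 0.547  -0.1745  0.2256] rpy [-1.7972e+02 -1.6000e-01  1.4849e+02] q [-18.  13.   4.  81.  -0.  14.] F [-1.   0.8 -0.1] w 0.0453
tool mm [-4.9  1.5 65.6] turn rad -0.005
```

servo_tool --rows '[[[-4,1.5,40,-0.005,40],[0,0,40,0,40],[0,0,15,0,40],[0,0,0,0,40]]]'

```text
t: 2.48
tcp_pos: [0.5498, -0.1733, 0.1289]
orientation: [-179.8, -0.2, 148.9]
contact_force: [-0.2, 0.2, 0.0]
gripper_width: 0.0402
```

```bash
python3 d.py .552 -.1757 .090 148.8; python3 - <<'E'
from cell import snapshot
import cv2,numpy as np
r=lambda im,x,y,w,h,k:cv2.resize(im[y:y+h,x:x+w],None,fx=k,fy=k,interpolation=cv2.INTER_CUBIC)
cv2.imwrite("pics/g1.png",np.hstack([r(snapshot("top")["pixels"],360,170,100,140,4),r(snapshot("side")["pixels"],330,220,100,140,4)]))
E
```

```text
t 2.475 tcp [ 0.5498 -0.1733  0.1289] rpy [-179.76   -0.19  148.86] q [-17.  14.  -7.  69.  -0.  14.] F [-0.2  0.2  0. ] w 0.0402
tool mm [-3.1 -0.9 38.9] turn rad 0.001
```

View pics/g1.png

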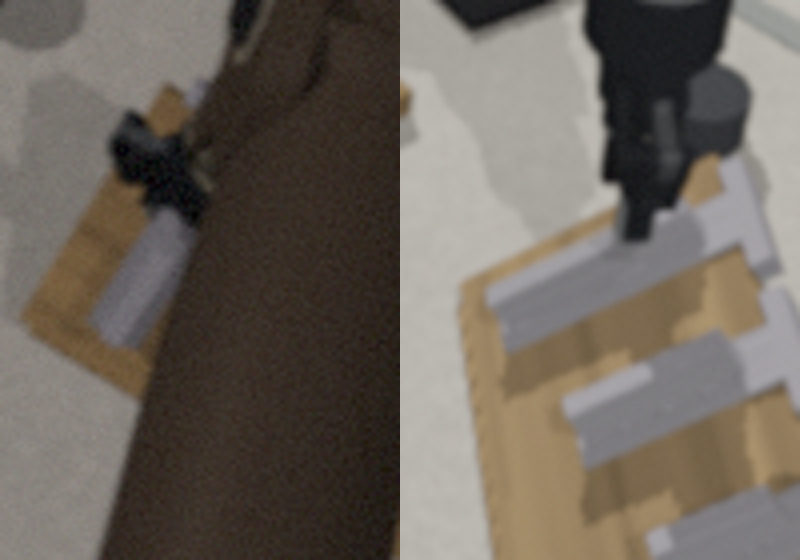

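The near finger's tip, at (635,240) in the crop, is on the robot-right side of the rib and the far finger is hidden behind it, so the jaws straddle it. I'm descending and closing.

servo_tool --rows '[[[-3,-1,15,0,35],[0,0,13,0,30],[0,0,7,0,28],[0,0,3,0,26]]]'

```text
t: 3.08
tcp_pos: [0.5546, -0.1768, 0.0929]
orientation: [-179.9, 0.2, 148.9]
contact_force: [-0.1, 0.3, -0.3]
gripper_width: 0.0258
```

```bash
python3 d.py .552 -.1757 .090 148.8
```

```text
t 3.075 tcp [ 0.5546 -0.1768  0.0929] rpy [-179.86    0.23  148.86] q [-18.  15. -10.  65.  -0.  14.] F [-0.1  0.3 -0.3] w 0.0258
tool mm [ 2.8 -0.4  2.9] turn rad 0.001
```

servo_tool --rows '[[[0,0,3,0,18],[0,0,0,0,10],[0,0,0,0,10],[0,0,0,0,10]]]' --newtons 30

```text
t: 3.58
tcp_pos: [0.5547, -0.1769, 0.0895]
orientation: [-179.9, 0.2, 148.9]
contact_force: [-0.1, 0.0, -2.1]
gripper_width: 0.0139
```

```bash
python3 d.py .552 -.1757 .090 148.8
```

```text
t 3.575 tcp [ 0.5547 -0.1769  0.0895] rpy [-179.85    0.21  148.86] q [-18.  15. -10.  64.  -0.  14.] F [-0.1  0.  -2.1] w 0.0139
tool mm [ 2.9 -0.4 -0.5] turn rad 0.001
```

servo_tool --rows '[[[0,0,-10,0,8],[0,0,-20,0,8],[0,0,-40,0,8],[0,0,-40,0,8],[0,0,-10,0,8]]]'

```text
t: 4.2
tcp_pos: [0.5529, -0.1761, 0.2133]
orientation: [-179.8, 0.0, 148.9]
contact_force: [0.6, 0.1, -3.0]
gripper_width: 0.0135
```

```bash
python3 d.py .552 -.1757 .20 148.8; python3 - <<'E'
from cell import snapshot
import cv2,numpy as np
r=lambda im,x,y,w,h,k:cv2.resize(im[y:y+h,x:x+w],None,fx=k,fy=k,interpolation=cv2.INTER_CUBIC)
cv2.imwrite("pics/g2.png",r(snapshot("side")["pixels"],310,140,160,140,4))
E
```

```text
t 4.2 tcp [ 0.5529 -0.1761  0.2133] rpy [-1.7977e+02  1.0000e-02  1.4885e+02] q [-18.  13.   3.  80.  -0.  14.] F [ 0.6  0.1 -3. ] w 0.0135
tool mm [ 1.  -0.1 13.3] turn rad 0.001
```

View pics/g2.png

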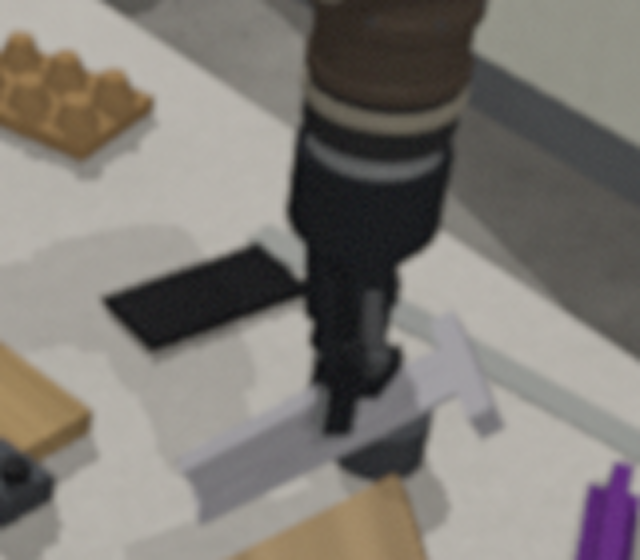

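It's held, still sloped. I'm carrying it over to the board while turning.

servo_tool --rows '[[[15,25,0,-0.13,8],[15,37,0,-0.17,8],[8,39,0,-0.17,8],[2,40,0,-0.17,8],[-1,40,0,0,8]]]'

```text
t: 4.88
tcp_pos: [0.5498, 0.0152, 0.2041]
orientation: [-179.9, -0.7, -173.6]
contact_force: [0.5, 0.6, -2.9]
gripper_width: 0.0135
```

```bash
python3 d.py .5217 .2241 .20 185.67
```

```text
t 4.875 tcp [0.5498 0.0152 0.2041] rpy [-179.9    -0.72 -173.59] q [ 2. 11. -2. 78. -0. -5.] F [ 0.5  0.6 -2.9] w 0.0135
tool mm [  4.5 210.8   4.1] turn rad 0.013
```

servo_tool --rows '[[[0,45,0,0.013,8],[0,45,0,0,8],[0,45,0,0,8],[0,45,0,0,8],[0,25,0,0,8]]]'

```text
t: 5.5
tcp_pos: [0.5241, 0.2255, 0.1939]
orientation: [-179.8, -1.4, -174.3]
contact_force: [-0.2, 0.3, -2.3]
gripper_width: 0.0135
```

servo_tool --rows '[[[0,0,10,0,8],[0,0,0,0,8]]]'

```text
t: 5.75
tcp_pos: [0.5222, 0.2261, 0.1799]
orientation: [-179.6, -1.7, -174.1]
contact_force: [0.7, -0.0, -2.9]
gripper_width: 0.0136
```

```bash
python3 d.py .5217 .2241 .09 185.67
```

```text
t 5.75 tcp [0.5222 0.2261 0.1799] rpy [-179.64   -1.7  -174.14] q [23. 14. -1. 77.  0. 17.] F [ 0.7 -0.  -2.9] w 0.0136
tool mm [ 0.7 -2.  89.9] turn rad 0.003
```

servo_tool --rows '[[[0,-2,30,0.003,8],[0,0,30,0,8],[0,0,18,0,8],[0,0,0,0,8]]]' --newtons 20

```text
t: 6.25
tcp_pos: [0.52, 0.2182, 0.0983]
orientation: [-179.5, -1.8, -174.7]
contact_force: [0.1, 0.0, -1.8]
gripper_width: 0.0138
```

```bash
python3 d.py .5217 .2241 .08 185.67; python3 - <<'E'
from cell import snapshot
import cv2,numpy as np
r=lambda im,x,y,w,h,k:cv2.resize(im[y:y+h,x:x+w],None,fx=k,fy=k,interpolation=cv2.INTER_CUBIC)
cv2.imwrite("pics/p1.png",r(snapshot("side")["pixels"],220,130,140,150,4))
E
```

```text
t 6.25 tcp [0.52   0.2182 0.0983] rpy [-179.54   -1.81 -174.66] q [ 23.  15. -10.  67.   0.  17.] F [ 0.1  0.  -1.8] w 0.0138
tool mm [-2.2  5.7 18.3] turn rad -0.006
```

View pics/p1.png

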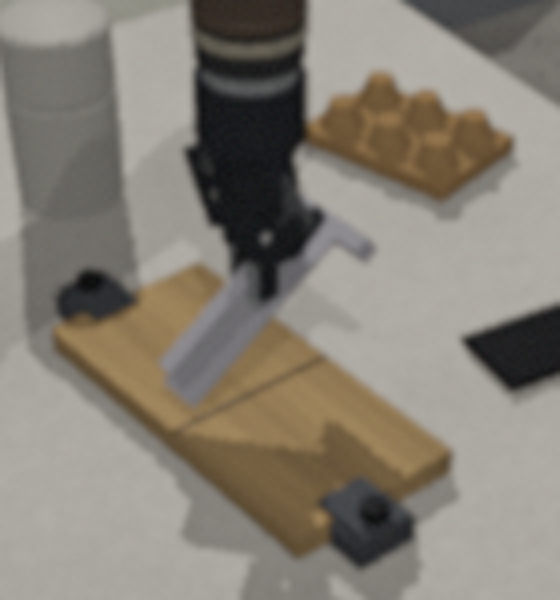

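The tip is just above the board next to the line, at (190,400) in the crop, and the fence is past the far edge. I'm lowering it so the tip contact pivots it flat.

servo_tool --rows '[[[-4,5.5,8,-0.006,8],[0,0,7,0,8],[0,0,7,0,8]]]'

```text
t: 6.68
tcp_pos: [0.5256, 0.2245, 0.0785]
orientation: [-179.6, -1.5, -174.4]
contact_force: [-0.6, 0.3, -2.1]
gripper_width: 0.0133
```

servo_tool --rows '[[[0,0,7,0,8],[0,0,7,0,8]]]'

```text
t: 6.92
tcp_pos: [0.5301, 0.2257, 0.0676]
orientation: [-179.7, -0.8, -174.3]
contact_force: [4.4, -0.0, 6.5]
gripper_width: 0.0132
```

```bash
python3 d.py .5217 .2241 .033 185.67; python3 - <<'E'
from cell import snapshot
import cv2,numpy as np
r=lambda im,x,y,w,h,k:cv2.resize(im[y:y+h,x:x+w],None,fx=k,fy=k,interpolation=cv2.INTER_CUBIC)
cv2.imwrite("pics/p2.png",r(snapshot("side")["pixels"],220,150,140,120,4))
E
```

```text
t 6.925 tcp [0.5301 0.2257 0.0676] rpy [-179.73   -0.82 -174.34] q [ 23.  16. -12.  63.  -0.  17.] F [ 4.4 -0.   6.5] w 0.0132
tool mm [ 8.5 -0.7 34.6] turn rad -0.0
```

View pics/p2.png

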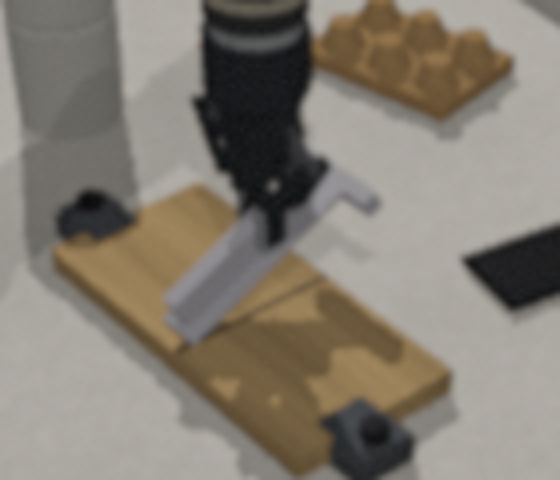

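It's pivoting as planned, with a contact force of about 8 N. Continuing.

servo_tool --rows '[[[2,0,7,0,8],[2,0,7,0,8],[1,0,7,0,8]]]'

```text
t: 7.35
tcp_pos: [0.5286, 0.2264, 0.0489]
orientation: [-179.9, -0.3, -174.4]
contact_force: [1.7, -0.3, 2.4]
gripper_width: 0.0138
```

```bash
python3 d.py .5217 .2241 .033 185.67
```

```text
t 7.35 tcp [0.5286 0.2264 0.0489] rpy [-179.87   -0.3  -174.35] q [ 23.  16. -14.  60.  -0.  18.] F [ 1.7 -0.3  2.4] w 0.0138
tool mm [ 7.1 -1.6 15.9] turn rad -0.0
```

servo_tool --rows '[[[0,-1,6,0,8],[0,0,5,0,8],[0,0,3,0,8],[0,0,0,0,8]]]'

```text
t: 7.85
tcp_pos: [0.5267, 0.2249, 0.0321]
orientation: [-179.8, -0.6, -174.3]
contact_force: [1.3, 0.5, 0.9]
gripper_width: 0.0137
```

```bash
python3 d.py .5217 .2241 .033 185.67; python3 - <<'E'
from cell import snapshot
import cv2,numpy as np
r=lambda im,x,y,w,h,k:cv2.resize(im[y:y+h,x:x+w],None,fx=k,fy=k,interpolation=cv2.INTER_CUBIC)
cv2.imwrite("pics/p3.png",r(snapshot("side")["pixels"],220,150,140,120,5))
E
```

```text
t 7.85 tcp [0.5267 0.2249 0.0321] rpy [-179.83   -0.55 -174.34] q [ 23.  17. -16.  58.   0.  17.] F [1.3 0.5 0.9] w 0.0137
tool mm [ 5.1 -0.3 -0.9] turn rad -0.0
```

View pics/p3.png

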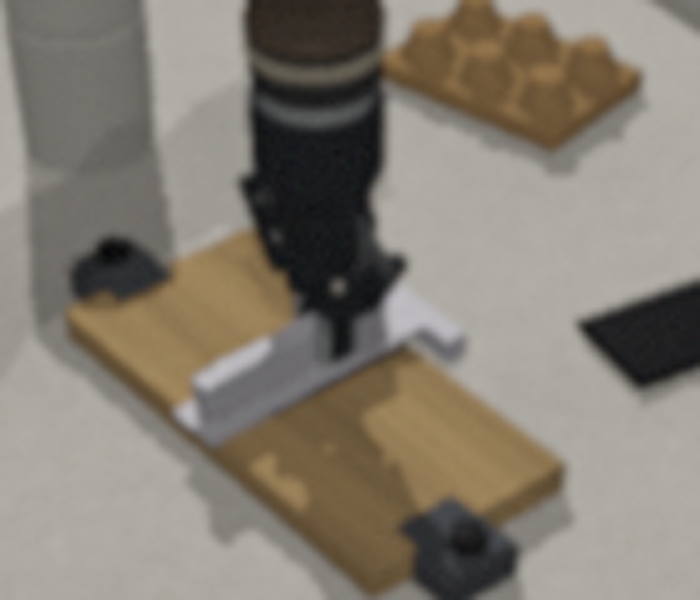

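It's nearly flat, with the right blade edge near the line and the fence overhanging the far edge. I'll press slightly, then pull the fence in.

servo_tool --rows '[[[0,0,2,0,8],[0,0,1,0,8]]]'

```text
t: 8.15
tcp_pos: [0.527, 0.225, 0.0294]
orientation: [-179.8, -0.5, -174.3]
contact_force: [1.1, -0.2, 2.5]
gripper_width: 0.0137
```

servo_tool --rows '[[[3,0,0,0,8],[3,0,0,0,8]]]'

```text
t: 8.4
tcp_pos: [0.5206, 0.2243, 0.0292]
orientation: [-179.8, -0.5, -174.3]
contact_force: [0.9, -0.3, 0.9]
gripper_width: 0.0136
```

servo_tool --rows '[[[3,0,0,0,8],[2,0,0,0,8]]]'

```text
t: 8.65
tcp_pos: [0.5178, 0.224, 0.0297]
orientation: [-179.8, -0.2, -174.3]
contact_force: [11.9, 0.5, -4.6]
gripper_width: 0.0136
```

```bash
python3 d.py .5217 .2241 .033 185.67
```

```text
t 8.65 tcp [0.5178 0.224  0.0297] rpy [-179.8    -0.22 -174.35] q [ 23.  16. -17.  57.  -0.  18.] F [11.9  0.5 -4.6] w 0.0136
tool mm [-3.9 -0.3 -3.3] turn rad -0.0
```

The fence has met the edge, with an 11.9 N pull. I'm pressing it down to be sure it's flat, then looking.

servo_tool --rows '[[[0,0,2,0,8],[0,0,2,0,8]]]'

```text
t: 8.9
tcp_pos: [0.5187, 0.2242, 0.0274]
orientation: [-179.8, -0.1, -174.3]
contact_force: [-3.1, -2.6, 16.8]
gripper_width: 0.0136
```

```bash
python3 d.py .5217 .2241 .033 185.67; python3 - <<'E'
from cell import snapshot
import cv2,numpy as np
r=lambda im,x,y,w,h,k:cv2.resize(im[y:y+h,x:x+w],None,fx=k,fy=k,interpolation=cv2.INTER_CUBIC)
cv2.imwrite("pics/p4.png",r(snapshot("side")["pixels"],240,190,100,75,8))
E
```

```text
t 8.9 tcp [0.5187 0.2242 0.0274] rpy [-1.7982e+02 -5.0000e-02 -1.7434e+02] q [ 23.  16. -18.  57.  -0.  18.] F [-3.1 -2.6 16.8] w 0.0136
tool mm [-3.  -0.4 -5.6] turn rad -0.0
```

View pics/p4.png

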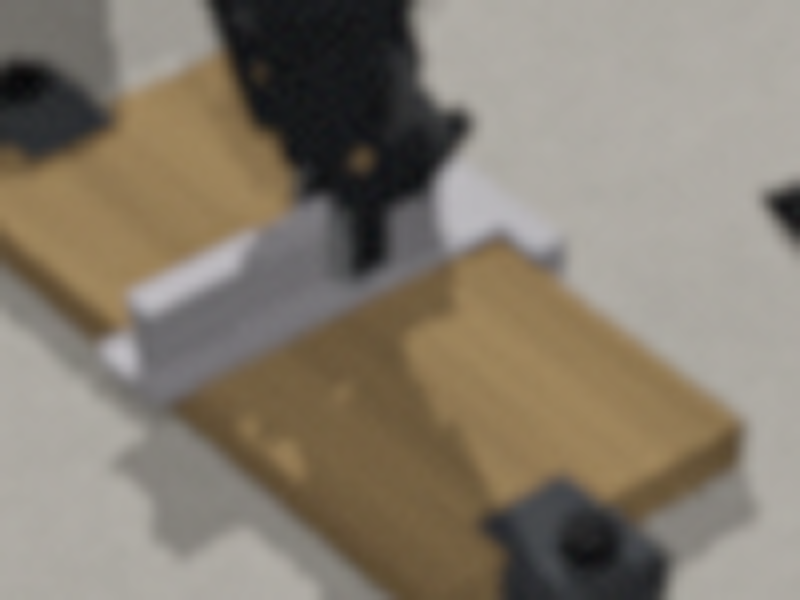

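It's flat (16.8 N down) with the tip just past the near edge. I'm easing up and giving the fence a last pull.

servo_tool --rows '[[[1,0,-1,0,8],[2,0,0,0,8],[1,0,0,0,8]]]'

```text
t: 9.32
tcp_pos: [0.5185, 0.2241, 0.0283]
orientation: [-179.8, 0.4, -174.4]
contact_force: [3.7, -0.6, 1.1]
gripper_width: 0.0132
```

```bash
python3 d.py .5217 .2241 .033 185.67; python3 - <<'E'
from h import *
m=np.array([.5812,.2119]);c,s=np.cos(.0989),np.sin(.0989)
for uv,z in(((175,403),.022),((500,238),.022),((500,238),.026),((165,400),.026)):
    p=ray("side",crop(uv,240,190,8),z)[:2]-m;print((1e3*np.array([c*p[0]+s*p[1],-s*p[0]+c*p[1]])).round(1))
E
```

```text
t 9.325 tcp [0.5185 0.2241 0.0283] rpy [-179.78    0.39 -174.36] q [ 24.  16. -18.  56.  -0.  18.] F [ 3.7 -0.6  1.1] w 0.0132
tool mm [-3.2 -0.3 -4.7] turn rad -0.001
[-149.1   -3.7]
[-1.8 -4. ]
[-5. -8.]
[-153.3   -4.2]
```

Image and arm pose disagree by a few mm across the line, so I'm measuring the blade edge against the original pencil line in subpixels, in the side view.

```bash
cat > e.py <<'E'
from h import *
from cell import snapshot
import sys
from scipy.ndimage import map_coordinates as mc
m=np.array([.5812,.2119]);c,s=np.cos(.0989),np.sin(.0989)
Y=np.arange(-.012,.0121,.0005)
for n in sys.argv[1:]:
    new=snapshot(n)["pixels"].astype(float);old=C[n]["pixels"].astype(float);print(n)
    for x0 in(-.125,-.105,-.035,-.02):
        acc=[]
        for x in np.arange(x0-.008,x0+.0081,.002):
            P=np.c_[m[0]+c*x-s*Y,m[1]+s*x+c*Y,0*Y+.022];uv=proj(n,P)
            f=lambda im:np.array([mc(im[:,:,k],[uv[:,1],uv[:,0]],order=1) for k in range(3)])
            acc.append((f(old).sum(0),(lambda g:g[2]/g[0])(f(new))))
        o,w=np.mean(acc,0);j=o<np.percentile(o,15)
        base=np.median(o);wt=np.clip(base*.97-o,0,None)*(abs(Y)<.007)
        print(x0,"line y mm",round(1e3*(wt@Y)/wt.sum(),1),"R/B",dict(zip((Y[::4]*1e3).round().astype(int).tolist(),w[::4].round(2).tolist())))
E
python3 e.py side
```

```text
side
-0.125 line y mm 1.6 R/B {-12: 1.78, -10: 1.77, -8: 1.71, -6: 1.6, -4: 1.44, -2: 1.28, 0: 1.15, 2: 1.07, 4: 1.02, 6: 1.0, 8: 0.99, 10: 0.99, 12: 0.98}
-0.105 line y mm 1.5 R/B {-12: 1.78, -10: 1.79, -8: 1.74, -6: 1.64, -4: 1.48, -2: 1.31, 0: 1.17, 2: 1.07, 4: 1.02, 6: 1.0, 8: 0.99, 10: 0.99, 12: 0.99}
-0.035 line y mm 0.9 R/B {-12: 1.77, -10: 1.77, -8: 1.73, -6: 1.64, -4: 1.49, -2: 1.32, 0: 1.17, 2: 1.07, 4: 1.01, 6: 0.99, 8: 0.98, 10: 0.98, 12: 0.98}
-0.02 line y mm 0.6 R/B {-12: 1.75, -10: 1.77, -8: 1.76, -6: 1.68, -4: 1.49, -2: 1.26, 0: 1.11, 2: 1.03, 4: 1.0, 6: 0.98, 8: 0.98, 10: 0.99, 12: 0.99}
```

servo_tool --rows '[[[0,3,0,0,8],[0,1,0,0,8]]]'

```text
t: 9.62
tcp_pos: [0.5183, 0.227, 0.0282]
orientation: [-179.6, 0.4, -174.4]
contact_force: [3.3, -4.0, 2.7]
gripper_width: 0.0133
```

```bash
python3 d.py .5217 .2241 .033 185.67;python3 e.py side top
```

```text
t 9.625 tcp [0.5183 0.227  0.0282] rpy [-179.62    0.43 -174.39] q [ 24.  16. -18.  56.  -0.  18.] F [ 3.3 -4.   2.7] w 0.0133
tool mm [-3.1 -3.2 -4.8] turn rad -0.001
side
-0.125 line y mm 1.6 R/B {-12: 1.78, -10: 1.78, -8: 1.79, -6: 1.76, -4: 1.64, -2: 1.46, 0: 1.25, 2: 1.1, 4: 1.02, 6: 0.99, 8: 0.98, 10: 0.99, 12: 0.99}
-0.105 line y mm 1.5 R/B {-12: 1.79, -10: 1.8, -8: 1.81, -6: 1.78, -4: 1.67, -2: 1.5, 0: 1.29, 2: 1.12, 4: 1.02, 6: 0.99, 8: 0.98, 10: 0.98, 12: 0.99}
-0.035 line y mm 0.9 R/B {-12: 1.75, -10: 1.76, -8: 1.79, -6: 1.78, -4: 1.69, -2: 1.51, 0: 1.28, 2: 1.1, 4: 1.02, 6: 0.98, 8: 0.98, 10: 0.98, 12: 0.98}
-0.02 line y mm 0.6 R/B {-12: 1.72, -10: 1.75, -8: 1.77, -6: 1.77, -4: 1.68, -2: 1.45, 0: 1.2, 2: 1.05, 4: 0.99, 6: 0.98, 8: 0.98, 10: 0.98, 12: 0.99}
top
-0.125 line y mm 0.1 R/B {-12: 1.55, -10: 1.57, -8: 1.49, -6: 1.48, -4: 1.5, -2: 1.49, 0: 1.43, 2: 1.54, 4: 1.52, 6: 1.47, 8: 1.46, 10: 1.51, 12: 1.49}
-0.105 line y mm 0.3 R/B {-12: 1.49, -10: 1.49, -8: 1.48, -6: 1.52, -4: 1.53, -2: 1.49, 0: 1.55, 2: 1.52, 4: 1.51, 6: 1.49, 8: 1.51, 10: 1.52, 12: 1.5}
-0.035 line y mm 0.2 R/B {-12: 1.56, -10: 1.75, -8: 1.79, -6: 1.66, -4: 1.51, -2: 1.5, 0: 1.56, 2: 1.57, 4: 1.63, 6: 1.58, 8: 1.61, 10: 1.6, 12: 1.55}
-0.02 line y mm -0.0 R/B {-12: 1.73, -10: 1.88, -8: 1.73, -6: 1.66, -4: 1.54, -2: 1.56, 0: 1.73, 2: 1.6, 4: 1.59, 6: 1.55, 8: 1.6, 10: 1.59, 12: 1.64}
```

servo_tool --rows '[[[0,2,0,0,8],[1,0,0,0,8],[1,0,0,0,8]]]'

```text
t: 10.1
tcp_pos: [0.5181, 0.229, 0.0283]
orientation: [-179.6, 0.6, -174.4]
contact_force: [7.5, -2.6, -2.2]
gripper_width: 0.0135
```

```bash
python3 d.py .5217 .2241 .033 185.67;python3 e.py side
```

```text
t 10.1 tcp [0.5181 0.229  0.0283] rpy [-179.61    0.65 -174.41] q [ 24.  16. -18.  56.  -1.  19.] F [ 7.5 -2.6 -2.2] w 0.0135
tool mm [-3.1 -5.2 -4.7] turn rad -0.001
side
-0.125 line y mm 1.6 R/B {-12: 1.77, -10: 1.78, -8: 1.79, -6: 1.8, -4: 1.75, -2: 1.61, 0: 1.37, 2: 1.16, 4: 1.04, 6: 0.99, 8: 0.98, 10: 0.99, 12: 0.99}
-0.105 line y mm 1.5 R/B {-12: 1.78, -10: 1.79, -8: 1.8, -6: 1.79, -4: 1.74, -2: 1.62, 0: 1.41, 2: 1.21, 4: 1.08, 6: 1.02, 8: 1.0, 10: 0.99, 12: 0.99}
-0.035 line y mm 0.9 R/B {-12: 1.75, -10: 1.76, -8: 1.77, -6: 1.78, -4: 1.77, -2: 1.66, 0: 1.44, 2: 1.23, 4: 1.11, 6: 1.04, 8: 1.01, 10: 0.99, 12: 0.98}
-0.02 line y mm 0.6 R/B {-12: 1.73, -10: 1.74, -8: 1.75, -6: 1.76, -4: 1.74, -2: 1.66, 0: 1.45, 2: 1.21, 4: 1.07, 6: 1.02, 8: 1.0, 10: 0.99, 12: 0.98}
```

The edge is now within about 1 mm of the line and the fence is pulled against the edge at 7.5 N. Settling and releasing.

servo_tool --rows '[[[0.5,0,0.7,0,8],[0,0,0,0,14],[0,0,0,0,18],[0,0,0,0,26],[0,0,0,0,34]]]'

```text
t: 10.78
tcp_pos: [0.5154, 0.2298, 0.0267]
orientation: [-179.7, 0.4, -174.4]
contact_force: [-0.4, 0.4, 0.8]
gripper_width: 0.0338
```

servo_tool --rows '[[[0,0,-8,0,34],[0,0,-20,0,34],[0,0,-40,0,34],[0,0,-50,0,34],[0,0,-50,0,34]]]'

```text
t: 11.4
tcp_pos: [0.511, 0.2296, 0.1964]
orientation: [-179.6, -0.1, -174.3]
contact_force: [2.0, 0.3, 0.7]
gripper_width: 0.0342
```

servo_tool --rows '[[[0,-50,-20,0,34],[0,-60,0,0,34],[0,-60,0,0,34],[0,-60,0,0,34],[0,-40,0,0,34]]]'

```text
t: 12.02
tcp_pos: [0.5412, -0.0422, 0.2274]
orientation: [-179.8, 0.7, -173.9]
contact_force: [0.1, 1.5, 0.1]
gripper_width: 0.0339
```

```bash
python3 d.py .5217 .2241 .033 185.67;python3 e.py side top; cat > v.py <<'E'
from h import *
from cell import snapshot
from scipy.ndimage import map_coordinates as mc
# far-edge check: profile along x across fence at y = origin +-30; R/B shows fence / wood transition; and compare old/new neighbours
m=np.array([.5812,.2119]);c,s=np.cos(.0989),np.sin(.0989)
X=np.arange(-.016,.0241,.002)
for n in("top","side"):
    new=snapshot(n)["pixels"].astype(float);old=C[n]["pixels"].astype(float);print(n,X[0],"step 2mm, z=.026 plane")
    cv2.imwrite(f"pics/{n}_end.png",new)
    for y in(-.016,.052):
        r=[]
        for yy in np.arange(y-.004,y+.0041,.002):
            P=np.c_[m[0]+c*X-s*yy,m[1]+s*X+c*yy,0*X+.026];uv=proj(n,P)
            f=lambda im:np.array([mc(im[:,:,k],[uv[:,1],uv[:,0]],order=1) for k in range(3)])
            a,b=f(old),f(new);r.append((a[2]/a[0],b[2]/b[0]))
        a,b=np.mean(r,0);print("y",y,"old",a.round(2).tolist(),"\n   new",b.round(2).tolist())
E
python3 v.py
```

```text
t 12.025 tcp [ 0.5412 -0.0422  0.2274] rpy [-179.79    0.66 -173.91] q [ -4.   9.  -1.  80.  -0. -11.] F [0.1 1.5 0.1] w 0.0339
tool mm [ -8.9 266.8 194.4] turn rad 0.007
side
-0.125 line y mm 1.6 R/B {-12: 1.78, -10: 1.79, -8: 1.79, -6: 1.79, -4: 1.76, -2: 1.61, 0: 1.37, 2: 1.16, 4: 1.04, 6: 0.99, 8: 0.99, 10: 0.98, 12: 0.98}
-0.105 line y mm 1.5 R/B {-12: 1.8, -10: 1.8, -8: 1.8, -6: 1.79, -4: 1.73, -2: 1.58, 0: 1.35, 2: 1.15, 4: 1.03, 6: 0.99, 8: 0.98, 10: 0.98, 12: 0.98}
-0.035 line y mm 0.9 R/B {-12: 1.75, -10: 1.77, -8: 1.77, -6: 1.77, -4: 1.74, -2: 1.6, 0: 1.38, 2: 1.19, 4: 1.08, 6: 1.03, 8: 1.0, 10: 0.99, 12: 0.99}
-0.02 line y mm 0.6 R/B {-12: 1.73, -10: 1.73, -8: 1.75, -6: 1.78, -4: 1.76, -2: 1.65, 0: 1.43, 2: 1.2, 4: 1.07, 6: 1.01, 8: 0.99, 10: 0.99, 12: 0.99}
top
-0.125 line y mm 0.1 R/B {-12: 2.08, -10: 2.14, -8: 2.17, -6: 2.18, -4: 2.11, -2: 1.88, 0: 1.41, 2: 1.12, 4: 1.02, 6: 0.99, 8: 0.99, 10: 0.98, 12: 0.98}
-0.105 line y mm 0.3 R/B {-12: 2.13, -10: 2.15, -8: 2.11, -6: 2.14, -4: 2.07, -2: 1.96, 0: 1.48, 2: 1.13, 4: 1.03, 6: 0.99, 8: 0.98, 10: 0.98, 12: 0.98}
-0.035 li
[... 855 characters left out ...]
.09, 1.09]
side -0.016 step 2mm, z=.026 plane
y -0.016 old [1.76, 1.76, 1.73, 1.64, 1.49, 1.34, 1.22, 1.13, 1.09, 1.07, 1.06, 1.06, 1.06, 1.06, 1.06, 1.06, 1.06, 1.06, 1.06, 1.06, 1.06] 
   new [1.75, 1.77, 1.76, 1.7, 1.57, 1.37, 1.18, 1.06, 1.01, 0.99, 0.98, 0.99, 1.0, 1.01, 1.02, 1.04, 1.05, 1.05, 1.06, 1.06, 1.06]
y 0.052 old [1.75, 1.75, 1.72, 1.62, 1.47, 1.32, 1.2, 1.13, 1.09, 1.07, 1.06, 1.06, 1.06, 1.06, 1.06, 1.06, 1.06, 1.06, 1.06, 1.06, 1.06] 
   new [1.0, 1.0, 1.0, 1.0, 1.0, 1.0, 1.0, 0.99, 0.99, 0.99, 0.99, 0.99, 0.99, 1.0, 1.0, 1.02, 1.03, 1.05, 1.06, 1.07, 1.07][ WARN:0@2.033] global loadsave.cpp:1063 imwrite_ Unsupported depth image for selected encoder is fallbacked to CV_8U.
```

The top view shows the blade edge on the line. One last check on flushness, measuring the tip overhang (should be -155) and the fence's outer face (+14).

```bash
python3 - <<'E'
from h import *
from scipy.ndimage import map_coordinates as mc
m=np.array([.5812,.2119]);c,s=np.cos(.0989),np.sin(.0989)
n="top"
new=cv2.imread(f"pics/{n}_end.png").astype(float)
def prof(X,y,z):
    r=[]
    for yy in np.arange(y-.004,y+.0041,.002):
        uv=proj(n,np.c_[m[0]+c*X-s*yy,m[1]+s*X+c*yy,0*X+z]);r.append(mc(new.sum(2)/3,[uv[:,1],uv[:,0]],order=1))
    return np.mean(r,0).round().astype(int).tolist()
X=np.arange(-.165,-.1449,.001);Z=np.arange(-.006,.0221,.001)
for y in(.006,.030):print("tip from -165 step1",y,prof(X,y,.026))
for y in(-.016,.052):print("fence from -6 step1",y,prof(Z,y,.026))
E
python3 - <<'E'
import cv2,numpy as np
# other squares/phone/tin/grinder: change between first and last top view (arm may cover)
for n in("top","side"):
    d=np.abs(cv2.imread(f"pics/{n}0.png").astype(int)-cv2.imread(f"pics/{n}_end.png")).max(2)
    for k,(x,y,w,h) in dict(top=dict(phone=(255,125,40,62),tin=(335,143,32,32),grinder=(72,202,48,45),mid=(425,205,45,65),short=(465,230,50,55)),side=dict(mid=(368,290,72,55),short=(388,328,65,50)))[n].items():print(n,k,"changed frac",(d[y:y+h,x:x+w]>30).mean().round(3))
E
```

```text
tip from -165 step1 0.006 [101, 102, 102, 103, 102, 102, 101, 100, 100, 99, 97, 95, 94, 93, 93, 93, 94, 94, 94, 94, 94]
tip from -165 step1 0.03 [134, 134, 134, 134, 134, 134, 131, 128, 124, 120, 116, 117, 119, 121, 123, 124, 123, 121, 118, 115, 114]
fence from -6 step1 -0.016 [79, 79, 78, 78, 81, 85, 89, 97, 104, 110, 116, 120, 121, 123, 123, 124, 124, 125, 125, 126, 128, 130, 131, 132, 132, 133, 134, 134, 134]
fence from -6 step1 0.052 [78, 78, 77, 76, 78, 83, 88, 97, 106, 113, 118, 122, 124, 124, 123, 124, 124, 123, 122, 121, 122, 122, 123, 125, 127, 129, 130, 132, 132]
top phone changed frac 0.0
top tin changed frac 0.258
top grinder changed frac 0.0
top mid changed frac 0.031
top short changed frac 0.0
side mid changed frac 0.15
side short changed frac 0.003
```

```bash
python3 -c "
from cell import ticket,state
print(ticket.close_job(),state()['t'])"
```

```text
the job is handed in; nothing more can be done
the job is handed in; nothing more can be done
```

The long square is on the board, let go, and the job is handed in at about 12 s on the robot's clock; no verdict was reported. I gripped it by its rib and lifted it off the stand. I then lowered it tip-first so the board levelled it in the grip, and pulled its fence in against the far edge.

**Last checks**
- **Pencil line:** the top camera puts the blade's right edge within about 0.5 mm of the line, and the side camera within about 1 mm. Before I shifted the square about 5 mm while still holding it, the side view had put the edge 4 mm off, although the arm's own position reading said it was right.
- **Fence:** it met the board edge at 7.5–12 N when pulled. No gap shows in the top view, and the blade tip measures about 155 mm from the far edge, as it should. The fence's outer edge read 15–16 mm out from the board edge instead of 14, which I put down to blur and shadow.
- **Flatness:** I judged this only from the picture before release and from pressing down with about 17 N while holding it. I did not measure it after letting go.
- **Other things:** the phone, grinder and short square show almost no change.
- **Not confirmed:** the images did change around the tin (26% of its area in the top view) and the middle square (15% in the side view). I took this to be the arm, its shadow and the missing long square. I had used all my picture views, so I couldn't look to confirm it.

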